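# Flip the finished job's status flag

### The arm

A 7-joint arm with a two-finger parallel gripper is mounted at the origin on the work surface. World frame = base frame: x ahead of the robot, y to its left, z up, the work surface at z = 0. Lengths are in m, angles in degrees, forces in N, time in s.
With the tool pointing down it reaches from about 0.425 to 0.875 m from the base axis. Payload 4.7 kg.
Tool frame: the origin (TCP) lies where the fingers leave the gripper's body, on its centre line; the fingertips stand 70 mm ahead of it and the grasp point (between the pads) lies 51 mm ahead of it (env.tip_reach is the distance from the TCP to the fingertips, in m); z points along the fingers, x is the direction in which the jaws open and shut, and the axes are right-handed (so a half turn about z gives the same grasp; the last joint's range is limited). The gripper opens to 87 mm and grips with 3 to 60 N. Pads are 19 mm wide; open, the fingers measure 117 mm over their backs; the gripper's body (75 mm by 190 mm) begins 51 mm behind the grasp point.
Start: joints at [69.62, 18.392, -4.016, 83.108, 1.295, 78.541, -3.26], TCP at [0.235, -0.606, 0.292] pointing down, gripper open.
Joint ranges: [-163.93, 163.93], [-17.29, 119.83], [-79.2, 71.16], [3.27, 140.29], [-89.18, 269.18], [5.43, 117.66], [-154.24, 154.24]. Speed limits (degrees/s): [147.25, 147.25, 180, 180, 180, 180, 180].

### API

Orientations are given as [roll, pitch, yaw] about the fixed x, y, z axes, in that order (R = Rz(yaw) Ry(pitch) Rx(roll)).
In Python, from cell import env, optics, order gives the robot as it stands.
- The arm moves only by the shell command python3 -m creep 'ROWS' [FORCE]. ROWS is JSON, a list of rows, each a list of 7 numbers: the shift along the tool's x, y, z in cm, then the turn, a rotation vector about the tool's x, y, z in rad, then the opening, from 0 (shut) to 1 (fully open). A call has 1 to 20 rows; each row shifts and turns the pose as measured when the row begins, along the tool's axes as they then stand; what a row does not reach is not made up. A row lasts 1/10 s, in which the tool goes at most 50 mm and 8.59 degrees, less where a joint would pass 70% of its speed; a pose out of reach is approached as far as the arm can. A call with a gripper value outside its range is refused whole. The fingers move at their own pace and stop on an object; FORCE is the grip in N (left out, the last holds). Time passes only in rows, so rows that do not move let the fingers close. It gives the time, the measured TCP pose, the force and the opening at its end, in the units of the state.
- env.get_obs(): the state, without advancing time (a new reading comes with each control period).
- optics.read_camera(name): name is "side" or "top" or "wrist"; returns a dict with "frame" (420x560x3 uint8, blue, green, red), "z_map" (420x560 float32, m along the optical axis (not along the pixel's ray), 0 where there is no reading), "fx", "fy", "cx", "cy" (pixels), "distortion" ([k1, k2, p1, p2, k3] as OpenCV has them; the pictures are not rectified), "R" (3x3) and "t" (3): a world point X has camera coordinates R X + t; the wrist camera has in their place "hand_eye" (4x4, takes a point from camera to tool coordinates, whose origin is the TCP and whose axes are the tool frame's). Camera axes: x right, y down, z forward; pixel columns grow to the right and rows downward; lengths in m; the calibration is good to about 2 mm. A picture is of the moment at which its call begins: read the wrist's pose just before it.
- order.sign_off(): hands the job in, once; it reports no verdict.
The state is a dict: "time_s": time; "qpos": joint angles; "joint_velocities": joint speeds; "effort": joint torques, N m; "tool_pos": TCP position; "tool_rot": TCP orientation; "force": force on the tool from outside, world axes, zero at the start; "wrist_torque": the same for the moment, N m; "grip_width": finger opening in m.
Only numpy, scipy, OpenCV 4.12 (cv2) and the standard library are available. Lean on these libraries where they do the work, as an engineer would, in place of code of your own. Each camera call takes 0.05 s, during which the arm holds its last target. There are 200 camera calls.

### The job

One of the two job trays holds a laptop mainboard that already has its fan cooler mounted on it, so that repair is finished. With a fingertip, swing the hinged status flag on the front of that tray all the way over its hinge so that its other face shows, and press it down until it lies flat. Do not grip, lift or force anything, do not push either tray out of place or touch the circuit boards and cooler, and leave the other tray's flag and the other things on the bench as they are.

Things in the scene. Friction and masses are not known exactly. Their poses are not given: they have to be found in the camera images.
- tray_done: black open job tray that holds the mainboard with its fan cooler fitted (the finished job); loose, about 1 kg, 190 mm (its x) x 260 mm (its y) x 45 mm high; origin at the centre of its underside, on the bench; x points away from the robot (tray turned up to 0.3 rad), y left, z up. An aluminium bracket clipped to the middle of its near (-x) wall carries its status flag
- flag_done (a joint): angle of the finished job's flag, rad: 0 = lying flat over the left (tray's +y) side of the ledge, two bars up; 1.57 = upright; 3.14 = lying flat over the right (-y) side, tick up, its end of travel. Starts between 0 and 0.3. About 30 g on a stiff hinge (0.02 N m): it stays at any angle where it is left; about 1 N at its edge moves it
- flag_done_hinge (a point): point on the hinge axis of the finished job's flag, half-way along it: 123 mm in front (-x) of the tray's centre, 60.5 mm above the bench; fixed to the tray, with the tray's axes; the axis runs along x. The ledge under the flag is 80 mm long along y (40 mm each side of the hinge), 54 mm deep, its top 58 mm above the bench, free space beneath
- flag_done_edge (a point): middle of the free edge of the finished job's flag; y points outwards from the hinge, z is the flag's normal (up at joint 0). White rigid plate 50 mm wide along the hinge, 5 mm thick, reaching 60 mm from the axis; its last 20 mm overhang the end of the ledge, so a fingertip can get under. Two bars printed on one face, a tick on the other
- board_done: blue laptop mainboard 100 x 220 mm lying in the finished job's tray, with black blower fan, copper fins and heat pipes and cold plate mounted on it, about 13 mm high in all; origin at the centre of its underside
- tray_wait: black open job tray that holds the bare mainboard with its cooler lying loose beside it (the unfinished job); loose, about 1 kg, 190 mm (its x) x 260 mm (its y) x 45 mm high; origin at the centre of its underside, on the bench; x points away from the robot (tray turned up to 0.3 rad), y left, z up. An aluminium bracket clipped to the middle of its near (-x) wall carries its status flag
- flag_wait (a joint): angle of the unfinished job's flag, rad: 0 = lying flat over the left (tray's +y) side of the ledge, two bars up; 1.57 = upright; 3.14 = lying flat over the right (-y) side, tick up, its end of travel. Starts between 0 and 0.3. About 30 g on a stiff hinge (0.02 N m): it stays at any angle where it is left; about 1 N at its edge moves it
- flag_wait_hinge (a point): point on the hinge axis of the unfinished job's flag, half-way along it: 123 mm in front (-x) of the tray's centre, 60.5 mm above the bench; fixed to the tray, with the tray's axes; the axis runs along x. The ledge under the flag is 80 mm long along y (40 mm each side of the hinge), 54 mm deep, its top 58 mm above the bench, free space beneath
- flag_wait_edge (a point): middle of the free edge of the unfinished job's flag; y points outwards from the hinge, z is the flag's normal (up at joint 0). White rigid plate 50 mm wide along the hinge, 5 mm thick, reaching 60 mm from the axis; its last 20 mm overhang the end of the ledge, so a fingertip can get under. Two bars printed on one face, a tick on the other
- board_wait: bare blue laptop mainboard 100 x 220 mm, 3 to 10 mm high, in the unfinished job's tray; origin at the centre of its underside
- cooler_loose: fan cooler 60 x 170 x 9 mm lying loose in the unfinished job's tray; origin near the middle of its underside
- multimeter: red and black handheld multimeter lying on its back, 190 x 92 x 47 mm; loose; origin at the centre of its underside
- screw_dish: small round steel screw dish, 72 mm across, 22 mm high, between the fronts of the two trays; loose; origin at the centre of its underside
- flux_bottle: small amber flux bottle, 30 mm across, 75 mm high, standing to the right of the right-hand tray; loose; origin at the centre of its underside
- solder_reel: metal solder reel standing on its flange, 62 mm across, 46 mm high; loose; origin at the centre of its underside
- screwdriver: black-handled screwdriver, 170 mm long, lying flat; loose; origin at the centre of its underside
- tweezers: steel tweezers, 130 mm long, lying flat; loose; origin at the centre of its underside
- esd_brush: black cleaning brush, 155 mm long, lying flat; loose; origin at the centre of its underside

How it is judged:
By the outcome, as a careful person would: the job done as asked, in the order asked, and still so for the second after the job is handed in, with the robot touching nothing.
It also fails if it takes over 42 s, if anything falls off the work surface, if the arm or the gripper's body presses on something with over 40 N, if the wrist force passes 120 N, or if a joint passes its speed limit or range.

## Working session

There is one attempt and no reset: what is moved stays moved. The work goes in short steps, Python scripts to look and compute and a shell command to move; the robot and the scene stay as the last step left them, time stands still between calls to the robot, and variables do not carry over. Pictures are saved under pics/ and viewed, on a budget of 10 in all, crops included, one or two more only if the job needs it, and the job is handed in when it is done.

```bash
mkdir -p pics; ls; cat > h.py <<'E'
import numpy as np,cv2
from cell import env,optics,order
def save(n,f): cv2.imwrite(f'pics/{n}.png',f)
def cloud(c):
    h,w=c['z_map'].shape
    K=np.array([[c['fx'],0,c['cx']],[0,c['fy'],c['cy']],[0,0,1]])
    u,v=np.meshgrid(np.arange(w),np.arange(h))
    p=cv2.undistortPoints(np.stack([u,v],-1).reshape(-1,1,2).astype(float),K,np.array(c['distortion'])).reshape(h,w,2)
    P=np.dstack([p,np.ones((h,w))])*c['z_map'][...,None]
    return (P-np.array(c['t']))@np.array(c['R'])   # R^T (P-t)
E
python3 - <<'E'
from h import *
s=env.get_obs();print({k:np.round(v,3) for k,v in s.items()},env.tip_reach)
for n in('top','side'):
    c=optics.read_camera(n);save(n+'0',c['frame']);np.savez(n+'0.npz',P=cloud(c),f=c['frame'],z=c['z_map'])
E
```

```text
pics
{'time_s': np.float64(0.0), 'qpos': array([69.62 , 18.439, -4.016, 83.176,  1.294, 78.543, -3.26 ]), 'joint_velocities': array([ 0.09 , -0.005,  0.027, -0.023,  0.045,  0.027, -0.016]), 'effort': array([-0.0000e+00, -4.9128e+01, -4.0300e-01, -3.1252e+01, -6.4000e-02,
        4.4000e-02,  0.0000e+00]), 'tool_pos': array([ 0.235, -0.606,  0.291]), 'tool_rot': array([ 1.79995e+02,  1.14000e-01, -6.88100e+01]), 'force': array([-0.546,  0.232, -0.137]), 'wrist_torque': array([ 0.047,  0.041, -0.007]), 'grip_width': np.float64(0.087)} 0.0697
```

View pics/top0.png

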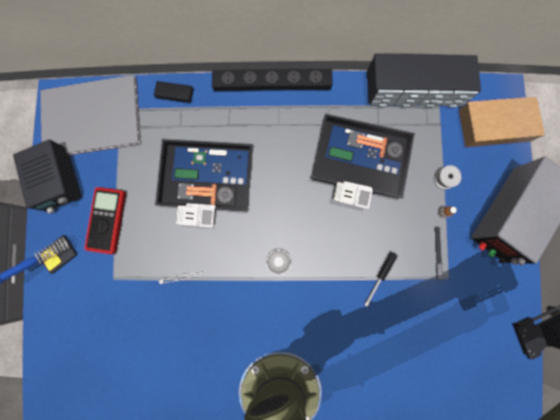

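View pics/side0.png

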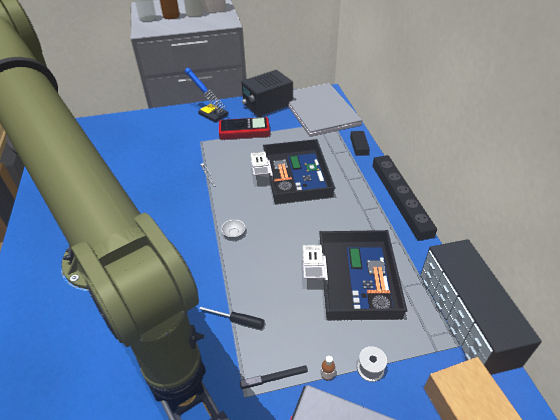

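The left tray seems to have its cooler beside the board. In the right tray it seems to sit on the board. I'll zoom in on both.

```bash
python3 - <<'E'
from h import *
t=np.load('top0.npz')['f'];s=np.load('side0.npz')['f']
r=lambda a:cv2.resize(a,(400,300),interpolation=cv2.INTER_CUBIC)
save('zoom',np.vstack([np.hstack([r(t[135:232,145:274]),r(t[110:215,300:440])]),np.hstack([r(s[130:211,240:348]),r(s[225:327,295:431])])]))
P=np.load('top0.npz')['P'];f=t.astype(int)
# white flags
m=(f.min(2)>190)&(P[...,2]>0.05)&(P[...,2]<.11)
n,l,st,ce=cv2.connectedComponentsWithStats(m.astype(np.uint8))
for i in range(1,n):
    if st[i,4]>60:
        q=P[l==i];print(st[i],q.mean(0).round(4),q.min(0).round(3),q.max(0).round(3))
        A=np.c_[q[:,:2]-q[:,:2].mean(0),np.ones(len(q))];print('plane',np.linalg.lstsq(A,q[:,2],rcond=None)[0])
# tray rims
m=(P[...,2]>0.036)&(P[...,2]<.052)&(f.max(2)<70)
n,l,st,ce=cv2.connectedComponentsWithStats(m.astype(np.uint8),connectivity=8)
for i in range(1,n):
    if st[i,4]>150: print(st[i],cv2.minAreaRect(P[l==i][:,:2].astype(np.float32)))
E
```

```text
[335 183  37  26 472] [ 0.558  -0.1986  0.0645] [ 0.521 -0.257  0.05 ] [ 0.59  -0.153  0.075]
plane [0.01644366 0.15378913 0.06448103]
[176 205  38  22 500] [0.5023 0.2418 0.0647] [0.473 0.185 0.05 ] [0.533 0.286 0.075]
plane [-0.03097168  0.14949144  0.06473139]
[ 213   68  119   20 1521] ((0.9142889380455017, 0.020233750343322754), (0.05969056487083435, 0.352515310049057), 0.021661967039108276)
[313 115 100  62 326] ((0.6795042157173157, -0.24051567912101746), (0.2601959705352783, 0.18195199966430664), 77.4393539428711)
[157 140  95  64 346] ((0.6247828602790833, 0.2156808078289032), (0.2627663314342499, 0.1856231689453125), 86.46297454833984)
[476 168  44  75 185] ((0.5354985594749451, -0.6269744634628296), (0.020461343228816986, 0.24853076040744781), 58.80829620361328)
[ 88 214  27  35 626] ((0.4611409306526184, 0.5170954465866089), (0.06597224622964859, 0.09615948051214218), 82.0359115600586)
[251 371  58  30 190] ((0.03796776384115219, 0.0008643269538879395), (0.15612167119979858, 0.07403603196144104), 88.04956817626953)
```

View pics/zoom.png

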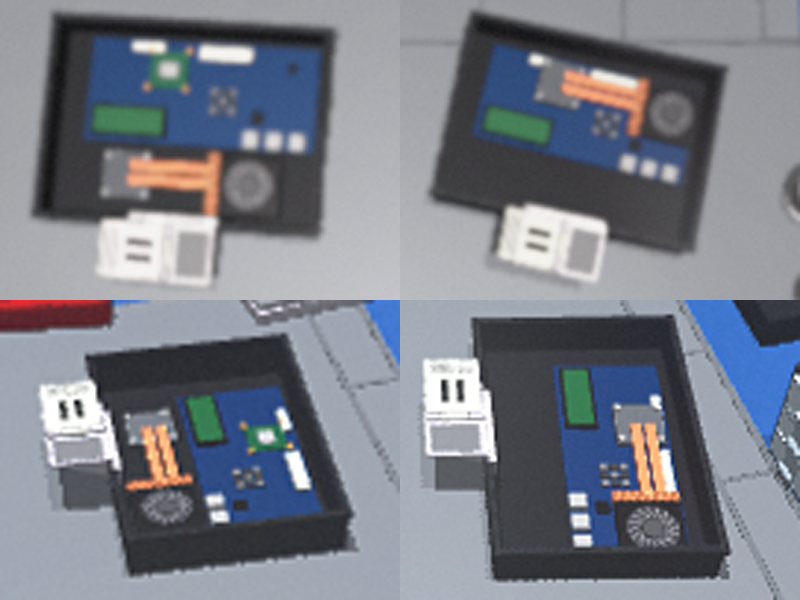

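The right tray is the finished job: its cooler lies on the board, while in the left tray the cooler lies beside the board. The done tray sits at about (0.68, -0.24) with yaw about -12.5°. I'll move above its flag first.

```bash
cat >> h.py <<'E'
from scipy.spatial.transform import Rotation as Ro
def plan(pos,rot,n,start=None):
    """rows from the measured pose to pos (m), rot (Rotation): straight line, even turn"""
    s=env.get_obs() if start is None else None
    p=np.array(s['tool_pos']) if s else start[0]; R=Ro.from_euler('xyz',s['tool_rot'],degrees=True) if s else start[1]
    w=(R.inv()*rot).as_rotvec()/n; d=(np.array(pos)-p)/n
    for i in range(n):
        print((R.inv().apply(d)*100).round(2).tolist(), w.round(3).tolist()); R=R*Ro.from_rotvec(w)
def tilt(yaw,a): # tool x along tray x, finger leaning towards tray -y by a deg from straight down
    return Ro.from_euler('z',yaw,degrees=True)*Ro.from_euler('x',-a,degrees=True)*Ro.from_euler('x',180,degrees=True)
E
python3 - <<'E'
from h import *
print(tilt(-12.5,45).apply([0,0,1]))
plan([.53,-.19,.30],tilt(-12.5,0),14)
E
```

```text
[-0.15304592 -0.69034553 -0.70710678]
[-2.01, -3.04, -0.06] [-0.0, 0.0, -0.07]
[-1.79, -3.17, -0.06] [-0.0, 0.0, -0.07]
[-1.56, -3.29, -0.06] [-0.0, 0.0, -0.07]
[-1.33, -3.39, -0.06] [-0.0, 0.0, -0.07]
[-1.09, -3.48, -0.06] [-0.0, 0.0, -0.07]
[-0.84, -3.54, -0.06] [-0.0, 0.0, -0.07]
[-0.59, -3.59, -0.06] [-0.0, 0.0, -0.07]
[-0.33, -3.63, -0.06] [-0.0, 0.0, -0.07]
[-0.08, -3.64, -0.06] [-0.0, 0.0, -0.07]
[0.18, -3.64, -0.06] [-0.0, 0.0, -0.07]
[0.43, -3.62, -0.06] [-0.0, 0.0, -0.07]
[0.68, -3.58, -0.06] [-0.0, 0.0, -0.07]
[0.93, -3.52, -0.06] [-0.0, 0.0, -0.07]
[1.18, -3.45, -0.06] [-0.0, 0.0, -0.07]
```

```bash
python3 -m creep '[[-2,-3,0,0,0,-0.07,0],[-1.8,-3.2,0,0,0,-0.07,0],[-1.6,-3.3,0,0,0,-0.07,0],[-1.3,-3.4,0,0,0,-0.07,0],[-1.1,-3.5,0,0,0,-0.07,0],[-0.8,-3.5,0,0,0,-0.07,0],[-0.6,-3.6,0,0,0,-0.07,0],[-0.3,-3.6,0,0,0,-0.07,0],[-0.1,-3.6,0,0,0,-0.07,0],[0.2,-3.6,0,0,0,-0.07,0],[0.4,-3.6,0,0,0,-0.07,0],[0.7,-3.6,0,0,0,-0.07,0],[0.9,-3.5,0,0,0,-0.07,0],[1.2,-3.5,0,0,0,-0.07,0],[0,0,0,0,0,0,0],[0,0,0,0,0,0,0]]' 10
python3 - <<'E'
from h import *
s=env.get_obs();c=optics.read_camera('wrist');H=np.array(c['hand_eye']);save('w1',c['frame'])
R=Ro.from_euler('xyz',s['tool_rot'],degrees=True).as_matrix();T=np.array(s['tool_pos'])
M=np.eye(4);M[:3,:3]=R;M[:3,3]=T;M=M@H
c['R']=M[:3,:3].T;c['t']=-M[:3,:3].T@M[:3,3]
print(H.round(3),s['tool_pos'],s['tool_rot'],s['time_s'])
np.savez('w1.npz',P=cloud(c),f=c['frame'])
E
```

```text
time_s: 1.7
tool_pos: [0.5295, -0.1683, 0.2827]
tool_rot: [-179.6, 0.7, -10.5]
force: [-1.0, -0.5, -0.3]
grip_width: 0.0005
[[ 1.     0.     0.001  0.001]
 [-0.001  0.962  0.273 -0.076]
 [-0.001 -0.273  0.962 -0.093]
 [ 0.     0.     0.     1.   ]] [ 0.52953687 -0.16825902  0.28271466] [-179.5948349     0.74585497  -10.50931001] 1.7
```

View pics/w1.png

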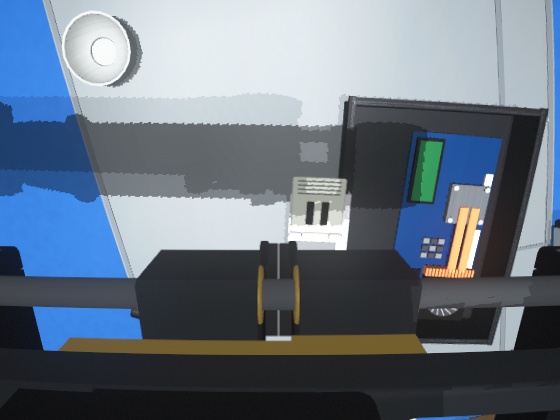

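```bash
python3 - <<'E'
from h import *
d=np.load('w1.npz');P=d['P'];f=d['f'].astype(int)
for u in (300,320,340):
    print(u,[(v,*P[v,u].round(3),int(f[v,u].mean())) for v in range(172,250,6)])
# tray left wall & near wall rim points
z=P[...,2]
q=P[(z>.040)&(z<.049)&(f.max(2)<80)&(P[...,0]>.5)&(P[...,0]<.85)&(P[...,1]>-.4)][:,:2]
print(len(q))
n=q[(q[:,0]<.66)&(q[:,1]<-.12)]
yaw=np.radians(-12.5);ex=np.array([np.cos(yaw),np.sin(yaw)]);ey=np.array([-ex[1],ex[0]])
l=(q-[.68,-.2405])@np.c_[ex,ey]
print(np.histogram(l[:,0],np.arange(-.12,.12,.01)),np.histogram(l[:,1],np.arange(-.15,.15,.01)))
print('left wall x,y');L=l[(l[:,1]>.11)&(l[:,1]<.15)];print(np.polyfit(L[:,0],L[:,1],1),L[:,1].min(),L[:,1].max())
N=l[(l[:,0]<-.08)&(l[:,0]>-.11)];print('near',np.polyfit(N[:,1],N[:,0],1),N.min(0),N.max(0))
E
```

```text
300 [(172, np.float64(0.553), np.float64(-0.16), np.float64(0.002), 105), (178, np.float64(0.551), np.float64(-0.153), np.float64(0.072), 164), (184, np.float64(0.55), np.float64(-0.159), np.float64(0.071), 129), (190, np.float64(0.549), np.float64(-0.164), np.float64(0.071), 165), (196, np.float64(0.548), np.float64(-0.17), np.float64(0.07), 166), (202, np.float64(0.547), np.float64(-0.176), np.float64(0.068), 166), (208, np.float64(0.546), np.float64(-0.182), np.float64(0.068), 167), (214, np.float64(0.545), np.float64(-0.188), np.float64(0.067), 168), (220, np.float64(0.544), np.float64(-0.195), np.float64(0.065), 216), (226, np.float64(0.543), np.float64(-0.201), np.float64(0.064), 255), (232, np.float64(0.542), np.float64(-0.208), np.float64(0.062), 209), (238, np.float64(0.541), np.float64(-0.213), np.float64(0.064), 254), (244, np.float64(0.54), np.float64(-0.221), np.float64(0.06), 209)]
320 [(172, np.float64(0.575), np.float64(-0.164), np.float64(0.002), 105), (178, np.float64(0.569), np.float64(-0.157), np.float64(0.069), 185), (184, np.float64(0.568), np.float64(-0.162), n
[... 2449 characters left out ...]
000000e-01, -1.30000000e-01, -1.20000000e-01,
       -1.10000000e-01, -1.00000000e-01, -9.00000000e-02, -8.00000000e-02,
       -7.00000000e-02, -6.00000000e-02, -5.00000000e-02, -4.00000000e-02,
       -3.00000000e-02, -2.00000000e-02, -1.00000000e-02,  1.38777878e-16,
        1.00000000e-02,  2.00000000e-02,  3.00000000e-02,  4.00000000e-02,
        5.00000000e-02,  6.00000000e-02,  7.00000000e-02,  8.00000000e-02,
        9.00000000e-02,  1.00000000e-01,  1.10000000e-01,  1.20000000e-01,
        1.30000000e-01,  1.40000000e-01]))
left wall x,y
[-0.02562364  0.12634624] 0.11004914354010763 0.1321004398532445
near [ 0.01269445 -0.09937924] [-0.10230319  0.03895727] [-0.08075545  0.13210044]
```

The flag is up about 0.14 rad, with its hinge near (0.554, -0.213). Next I'll tilt the finger 45° about the tray's x axis, off to the left of the flag.

```bash
cat >> h.py <<'E'
YAW=-13.;O=np.array([.554,-.2135,.0605])
E3=Ro.from_euler('z',YAW,degrees=True)
def tcp(x,y,z,a=45): # tip centre in hinge axes, mm -> TCP
    r=tilt(YAW,a); return O+E3.apply(np.array([x,y,z])/1000)-.0697*r.apply([0,0,1]),r
def where():
    s=env.get_obs();R=Ro.from_euler('xyz',s['tool_rot'],degrees=True)
    t=E3.inv().apply(np.array(s['tool_pos'])+.0697*R.apply([0,0,1])-O)*1000
    e=(tilt(YAW,45).inv()*R).as_rotvec(degrees=True)
    print('tip',t.round(1),'tilt err deg',e.round(1),'F',np.round(s['force'],1),'t',s['time_s']); return t
def go(x,y,z,n,a=45): p,r=tcp(x,y,z,a);plan(p,r,n)
E
python3 - <<'E'
from h import *
where()
go(-5,125,40,10)
E
```

```text
tip [-34.9  39.6 152.6] tilt err deg [45.4  0.3 -2.7] F [ 0.3 -0.8  0.6] t 1.75
[0.37, -1.33, 1.34] [-0.079, -0.0, 0.005]
[0.36, -1.43, 1.23] [-0.079, -0.0, 0.005]
[0.35, -1.52, 1.11] [-0.079, -0.0, 0.005]
[0.35, -1.61, 0.98] [-0.079, -0.0, 0.005]
[0.34, -1.68, 0.85] [-0.079, -0.0, 0.005]
[0.33, -1.75, 0.72] [-0.079, -0.0, 0.005]
[0.32, -1.8, 0.58] [-0.079, -0.0, 0.005]
[0.32, -1.84, 0.43] [-0.079, -0.0, 0.005]
[0.31, -1.87, 0.28] [-0.079, -0.0, 0.005]
[0.3, -1.89, 0.14] [-0.079, -0.0, 0.005]
```

```bash
python3 -m creep '[[0.4,-1.3,1.3,-0.08,0,0.005,0],[0.4,-1.4,1.2,-0.08,0,0.005,0],[0.4,-1.5,1.1,-0.08,0,0.005,0],[0.4,-1.6,1,-0.08,0,0.005,0],[0.3,-1.7,0.8,-0.08,0,0.005,0],[0.3,-1.8,0.7,-0.08,0,0.005,0],[0.3,-1.8,0.6,-0.08,0,0.005,0],[0.3,-1.8,0.4,-0.08,0,0.005,0],[0.3,-1.9,0.3,-0.08,0,0.005,0],[0.3,-1.9,0.1,-0.08,0,0.005,0],[0,0,0,0,0,0,0]]'
python3 - <<'E'
from h import *
where()
go(-5,100,-15,5)
E
```

```text
time_s: 2.85
tool_pos: [0.5892, -0.0655, 0.1435]
tool_rot: [132.1, -0.8, -15.3]
force: [-0.1, 0.3, -0.1]
grip_width: 0.0005
tip [ -0.4 100.4  36.2] tilt err deg [-2.9 -1.1  2.2] F [-0.1  0.3 -0.1] t 2.85
[-0.13, -0.68, 0.7] [0.01, 0.004, -0.008]
[-0.13, -0.67, 0.7] [0.01, 0.004, -0.008]
[-0.13, -0.67, 0.71] [0.01, 0.004, -0.008]
[-0.13, -0.66, 0.72] [0.01, 0.004, -0.008]
[-0.12, -0.66, 0.72] [0.01, 0.004, -0.008]
```

```bash
python3 -m creep '[[-0.1,-0.7,0.7,0.01,0.004,-0.008,0],[-0.1,-0.7,0.7,0.01,0.004,-0.008,0],[-0.1,-0.7,0.7,0.01,0.004,-0.008,0],[-0.1,-0.7,0.7,0.01,0.004,-0.008,0],[-0.1,-0.7,0.7,0.01,0.004,-0.008,0],[0,0,0,0,0,0,0]]'
python3 - <<'E'
from h import *
where();go(-5,60,-16,4)
c=optics.read_camera('side');save('s1',cv2.resize(c['frame'][200:360,150:430],(784,448),interpolation=cv2.INTER_CUBIC))
E
```

```text
time_s: 3.45
tool_pos: [0.5834, -0.0743, 0.0937]
tool_rot: [135.3, -0.2, -13.4]
force: [-0.8, 0.5, -0.8]
grip_width: 0.0004
tip [ -2.8  93.2 -16.3] tilt err deg [ 0.2 -0.1  0.4] F [-0.8  0.5 -0.8] t 3.45
[-0.05, 0.59, 0.58] [-0.001, 0.001, -0.002]
[-0.05, 0.59, 0.58] [-0.001, 0.001, -0.002]
[-0.06, 0.59, 0.58] [-0.001, 0.001, -0.002]
[-0.06, 0.58, 0.58] [-0.001, 0.001, -0.002]
```

View pics/s1.png

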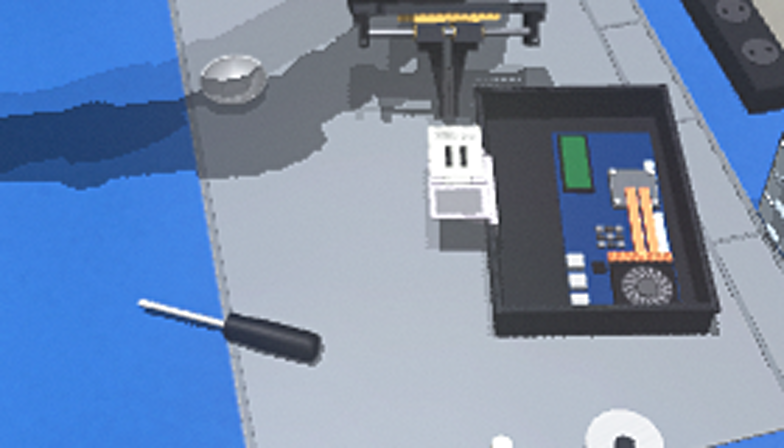

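The finger (452, 110 in the crop) lines up with the flag's overhang and is clear of the tray. I'll move it under and lift.

```bash
python3 -m creep '[[-0.05,0.6,0.6,0,0,0,0],[-0.05,0.6,0.6,0,0,0,0],[-0.05,0.6,0.6,0,0,0,0],[0,0.6,0.6,0,0,0,0],[0,0,0,0,0,0,0]]'
python3 - <<'E'
from h import *
where();go(-4,53,14,6)
E
```

```text
time_s: 4.0
tool_pos: [0.5745, -0.1105, 0.0959]
tool_rot: [135.2, -0.4, -13.4]
force: [0.2, -0.8, -0.3]
grip_width: 0.0003
tip [ -3.3  55.9 -14. ] tilt err deg [ 0.2 -0.   0.6] F [ 0.2 -0.8 -0.3] t 4.0
[-0.01, 0.36, -0.3] [-0.001, 0.0, -0.002]
[-0.01, 0.36, -0.3] [-0.001, 0.0, -0.002]
[-0.01, 0.36, -0.3] [-0.001, 0.0, -0.002]
[-0.01, 0.36, -0.3] [-0.001, 0.0, -0.002]
[-0.01, 0.36, -0.3] [-0.001, 0.0, -0.002]
[-0.01, 0.36, -0.3] [-0.001, 0.0, -0.002]
```

```bash
python3 -m creep '[[0,0.36,-0.3,0,0,0,0],[0,0.36,-0.3,0,0,0,0],[0,0.36,-0.3,0,0,0,0],[0,0.36,-0.3,0,0,0,0],[0,0.36,-0.3,0,0,0,0],[0,0.36,-0.3,0,0,0,0],[0,0,0,0,0,0,0]]'
python3 - <<'E'
from h import *
where();go(-4,34,35,6)
c=optics.read_camera('side');save('s2',cv2.resize(c['frame'][200:360,150:430],(784,448),interpolation=cv2.INTER_CUBIC))
E
```

```text
time_s: 4.7
tool_pos: [0.5743, -0.1116, 0.1268]
tool_rot: [135.3, -0.5, -13.3]
force: [0.2, 0.8, -0.2]
grip_width: 0.0006
tip [-3.1 54.9 16.7] tilt err deg [0.3 0.1 0.6] F [ 0.2  0.8 -0.2] t 4.7
[-0.01, 0.45, 0.03] [-0.001, -0.0, -0.002]
[-0.01, 0.45, 0.03] [-0.001, -0.0, -0.002]
[-0.01, 0.45, 0.03] [-0.001, -0.0, -0.002]
[-0.01, 0.45, 0.03] [-0.001, -0.0, -0.002]
[-0.01, 0.45, 0.03] [-0.001, -0.0, -0.002]
[-0.01, 0.45, 0.03] [-0.001, -0.0, -0.002]
```

View pics/s2.png

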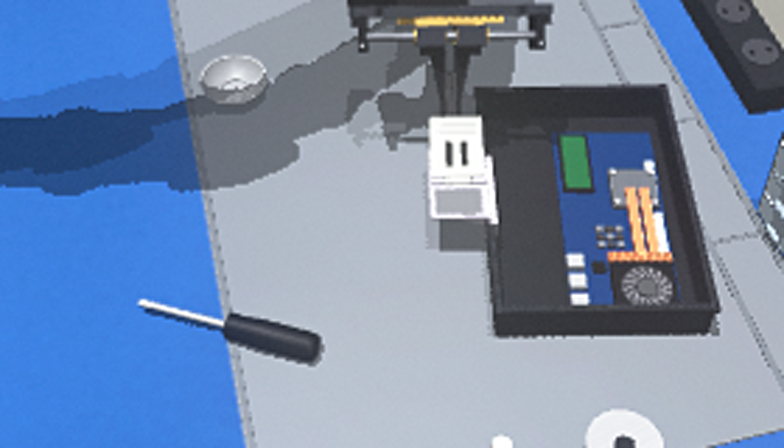

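The finger is under the flag, the flag is rising and the tray hasn't moved. I'll keep following the arc.

```bash
python3 -m creep '[[0,0.45,0,0,0,0,0],[0,0.45,0,0,0,0,0],[0,0.45,0,0,0,0,0],[0,0.45,0,0,0,0,0],[0,0.45,0,0,0,0,0],[0,0.45,0,0,0,0,0]]'
python3 - <<'E'
from h import *
where()
E
python3 -m creep '[[0,0.35,0.1,0,0,0,0],[0,0.35,0.15,0,0,0,0],[0,0.3,0.2,0,0,0,0],[0,0.3,0.25,0,0,0,0],[0,0.3,0.25,0,0,0,0],[0,0.3,0.3,0,0,0,0],[0,0,0,0,0,0,0]]'
python3 - <<'E'
from h import *
where();go(-3,-16,38,6)
c=optics.read_camera('side');save('s3',cv2.resize(c['frame'][200:360,150:430],(784,448),interpolation=cv2.INTER_CUBIC))
E
```

```text
time_s: 5.35
tool_pos: [0.5691, -0.1312, 0.1461]
tool_rot: [135.4, -0.4, -13.3]
force: [-0.0, 0.2, -0.1]
grip_width: 0.0001
tip [-3.7 34.6 36. ] tilt err deg [0.4 0.1 0.5] F [-0.   0.2 -0.1] t 5.35
time_s: 6.05
tool_pos: [0.5633, -0.1561, 0.1518]
tool_rot: [135.3, -0.4, -13.4]
force: [-0.6, -0.0, -0.3]
grip_width: 0.0004
tip [-3.8  9.  41.8] tilt err deg [0.3 0.  0.5] F [-0.6 -0.  -0.3] t 6.05
[0.02, 0.25, 0.34] [-0.001, -0.0, -0.002]
[0.02, 0.25, 0.34] [-0.001, -0.0, -0.002]
[0.02, 0.25, 0.34] [-0.001, -0.0, -0.002]
[0.02, 0.24, 0.34] [-0.001, -0.0, -0.002]
[0.02, 0.24, 0.34] [-0.001, -0.0, -0.002]
[0.02, 0.24, 0.34] [-0.001, -0.0, -0.002]
```

View pics/s3.png

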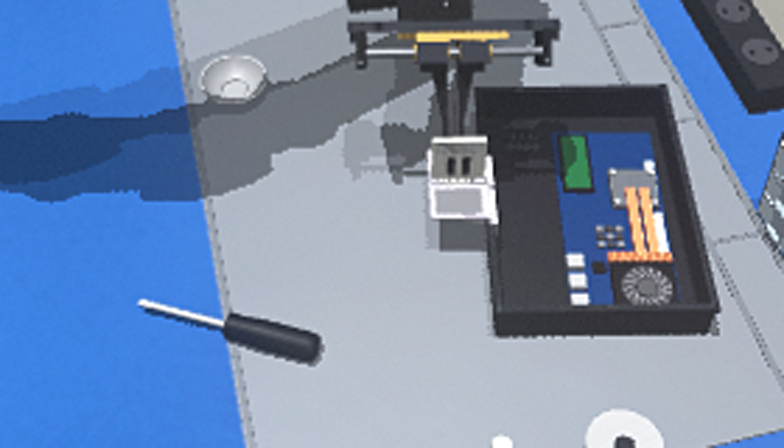

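```bash
python3 -m creep '[[0,0.25,0.34,0,0,0,0],[0,0.25,0.34,0,0,0,0],[0,0.25,0.34,0,0,0,0],[0,0.25,0.34,0,0,0,0],[0,0.25,0.34,0,0,0,0],[0,0.25,0.34,0,0,0,0]]'
python3 - <<'E'
from h import *
where()
E
python3 -m creep '[[0,0.16,0.34,0,0,0,0],[0,0.16,0.34,0,0,0,0],[0,0.16,0.34,0,0,0,0],[0,0.16,0.34,0,0,0,0],[0,0.2,0.28,0,0,0,0],[0,0.2,0.28,0,0,0,0],[0,0.2,0.28,0,0,0,0],[0,0.2,0.28,0,0,0,0],[0,0,0,0,0,0,0]]'
python3 - <<'E'
from h import *
where();go(-4,-49,20,4);go(-4,-50,9,6)
E
```

```text
time_s: 6.7
tool_pos: [0.5573, -0.1811, 0.1471]
tool_rot: [135.3, -0.4, -13.3]
force: [0.5, 0.7, -0.2]
grip_width: 0.0002
tip [ -4.  -16.6  37. ] tilt err deg [0.3 0.1 0.5] F [ 0.5  0.7 -0.2] t 6.7
time_s: 7.6
tool_pos: [0.5499, -0.2115, 0.1389]
tool_rot: [135.3, -0.4, -13.3]
force: [-0.7, 0.7, 0.8]
grip_width: 0.0006
tip [ -4.4 -48.   28.8] tilt err deg [0.3 0.  0.5] F [-0.7  0.7  0.8] t 7.6
[0.01, -0.15, 0.17] [-0.001, -0.0, -0.002]
[0.01, -0.15, 0.17] [-0.001, -0.0, -0.002]
[0.01, -0.15, 0.17] [-0.001, -0.0, -0.002]
[0.01, -0.15, 0.17] [-0.001, -0.0, -0.002]
[0.01, -0.21, 0.26] [-0.001, -0.0, -0.001]
[0.01, -0.21, 0.26] [-0.001, -0.0, -0.001]
[0.01, -0.21, 0.26] [-0.001, -0.0, -0.001]
[0.01, -0.21, 0.26] [-0.001, -0.0, -0.001]
[0.01, -0.22, 0.26] [-0.001, -0.0, -0.001]
[0.01, -0.22, 0.26] [-0.001, -0.0, -0.001]
```

```bash
python3 -m creep '[[0,-0.2,0.2,0,0,0,0],[0,-0.2,0.2,0,0,0,0],[0,-0.2,0.2,0,0,0,0],[0,-0.2,0.2,0,0,0,0],[0,-0.15,0.15,0,0,0,0],[0,0,0,0,0,0,0]]'
python3 - <<'E'
from h import *
where();c=optics.read_camera('side');save('s4',cv2.resize(c['frame'][200:360,150:430],(784,448),interpolation=cv2.INTER_CUBIC))
E
```

```text
time_s: 8.2
tool_pos: [0.5501, -0.2113, 0.1241]
tool_rot: [135.3, -0.3, -13.3]
force: [0.0, 0.4, 0.1]
grip_width: 0.0002
tip [ -4.3 -47.8  14.1] tilt err deg [0.3 0.  0.5] F [0.  0.4 0.1] t 8.2
```

View pics/s4.png

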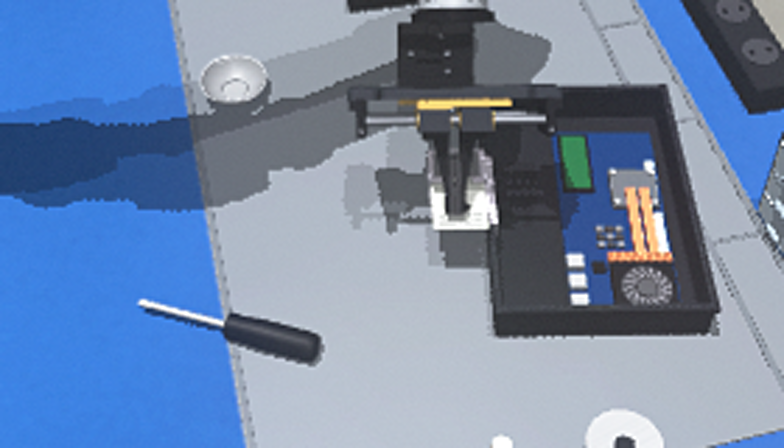

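The flag is now over on the right side and nearly down. I'll press in small steps and watch the force.

```bash
for i in 1; do python3 -m creep '[[0,-0.1,0.1,0,0,0,0],[0,-0.1,0.1,0,0,0,0],[0,-0.1,0.1,0,0,0,0],[0,0,0,0,0,0,0]]'; done
python3 -c "from h import *;where()"
python3 -m creep '[[0,-0.07,0.07,0,0,0,0],[0,0,0,0,0,0,0]]'
python3 -m creep '[[0,-0.07,0.07,0,0,0,0],[0,0,0,0,0,0,0]]'
python3 -c "from h import *;where()"
```

```text
time_s: 8.65
tool_pos: [0.5503, -0.2113, 0.1202]
tool_rot: [135.3, -0.4, -13.3]
force: [0.4, 0.2, 1.1]
grip_width: 0.0003
tip [ -4.  -47.8  10.2] tilt err deg [0.3 0.  0.5] F [0.4 0.2 1.1] t 8.65
time_s: 8.85
tool_pos: [0.5504, -0.2114, 0.1199]
tool_rot: [135.2, -0.4, -13.3]
force: [-0.9, 0.6, 1.1]
grip_width: 0.0004
time_s: 9.05
tool_pos: [0.5504, -0.2114, 0.1197]
tool_rot: [135.1, -0.4, -13.4]
force: [-0.1, 1.3, 2.8]
grip_width: 0.0002
tip [ -3.9 -47.9   9.8] tilt err deg [0.1 0.1 0.6] F [-0.1  1.3  2.8] t 9.05
```

```bash
python3 -m creep '[[0,-0.1,0.1,0,0,0,0],[0,0,0,0,0,0,0]]'
python3 -m creep '[[0,-0.1,0.1,0,0,0,0],[0,0,0,0,0,0,0]]'
python3 -c "from h import *;where()"
```

```text
time_s: 9.25
tool_pos: [0.5505, -0.2113, 0.1195]
tool_rot: [135.0, -0.5, -13.4]
force: [-1.7, 0.9, 4.2]
grip_width: 0.0003
time_s: 9.45
tool_pos: [0.5505, -0.2112, 0.1194]
tool_rot: [134.9, -0.5, -13.4]
force: [-1.5, 1.8, 4.2]
grip_width: 0.0002
tip [ -3.9 -47.9   9.7] tilt err deg [-0.1  0.1  0.7] F [-1.5  1.8  4.2] t 9.45
```

The tip has stalled against the stop at about 4 N. I'll retreat straight up and check.

```bash
python3 -m creep '[[0,0.4,-0.4,0,0,0,0],[0,0.8,-0.8,0,0,0,0],[0,1.5,-1.5,0,0,0,0],[0,1.5,-1.5,0,0,0,0],[0,1.5,-1.5,0,0,0,0],[0,0,-3,0,0,0,0],[0,0,-3,0,0,0,0],[0,0,-3,0,0,0,0],[0,0,-3,0,0,0,0],[0,0,0,0,0,0,0]]'
python3 - <<'E'
from h import *
where()
t=optics.read_camera('top');s=optics.read_camera('side')
r=lambda a,w,h:cv2.resize(a,(w,h),interpolation=cv2.INTER_CUBIC)
save('chk',np.hstack([r(t['frame'][110:215,300:440],400,300),r(s['frame'][225:327,295:431],400,300)]))
P=cloud(t);f=t['frame'].astype(int);L=E3.inv().apply((P-O).reshape(-1,3)).reshape(P.shape)*1000
for y in range(-60,61,8):
    m=(abs(L[...,0])<20)&(abs(L[...,1]-y)<4)&(L[...,2]>-20)&(L[...,2]<40)
    print(y,m.sum(),L[m][:,2].mean().round(1) if m.any() else None)
m=(P[...,2]>0.036)&(P[...,2]<.052)&(f.max(2)<70)&(P[...,0]>.52)&(P[...,0]<.85)&(P[...,1]>-.42)&(P[...,1]<-.06)
for nm in ('now',):
    n,l,st,ce=cv2.connectedComponentsWithStats(m.astype(np.uint8))
    for i in range(1,n):
        if st[i,4]>150: print(st[i],cv2.minAreaRect(P[l==i][:,:2].astype(np.float32)))
E
```

```text
time_s: 10.45
tool_pos: [0.5689, -0.1268, 0.2931]
tool_rot: [135.4, -0.5, -13.4]
force: [-0.1, -0.1, 1.2]
grip_width: 0.0004
tip [ -4.9  38.9 183. ] tilt err deg [0.4 0.1 0.7] F [-0.1 -0.1  1.2] t 10.45
-60 17 2.6
-52 43 3.0
-44 41 2.6
-36 40 2.6
-28 41 2.2
-20 43 2.9
-12 41 3.2
-4 40 2.4
4 45 0.5
12 42 -2.0
20 41 -2.0
28 40 -1.5
36 36 -2.0
44 7 -1.6
52 0 None
60 0 None
[323 115  90  27 179] ((0.7562460899353027, -0.25752776861190796), (0.2600466012954712, 0.03769814968109131), 80.98577880859375)
```

View pics/chk.png

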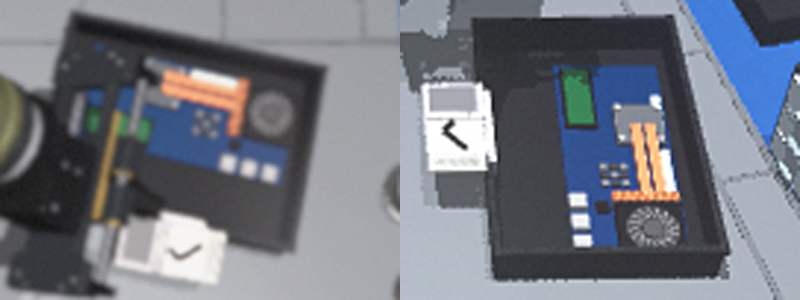

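The tick is up and the flag's top is level at 63 mm along its whole length, which is flat. The tray's corners in the side view haven't moved, and the arm is clear.

```bash
python3 -c "from h import *;order.sign_off();print(env.get_obs()['time_s'])"
```

```text
the job is handed in; nothing more can be done
the job is handed in; nothing more can be done
```

The finished job was the right-hand tray, where the cooler lies on the board. I swung its flag over with the tip of the closed gripper and pressed it down until it stopped at about 4 N. I then backed off and handed the job in at about 10.5 s.

- **Flag:** the tick is up, and the plate's top measures about 63 mm above the bench along its whole length (flat). I set no exact angle beyond that.
- **Tray:** it sits in the same place as before in the side view. The numeric re-check from the top camera failed because the arm hid part of the rim, so this rests on the side picture.
- **Everything else:** no contact beyond the flag showed in the side pictures or the force readings I took between moves. I did not re-measure the other tray or the small items.

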